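# Unlock a plug gauge from its bayonet cup and stand it in the dish

### The job

The three plug gauges stand locked in the cups of the gauge rack by hidden bayonet lugs. Feel for the position at which the red-capped gauge comes free, by turning it and trying it gently upwards, draw it out of its cup, and set it down gently (not dropped) so that it stands upright on its foot in the middle of the steel dish. Leave the blue and yellow gauges in their cups and do not disturb the spanner, the bearing or the torch.

Things in the scene. Friction and masses are not known exactly. Their poses are not given: they have to be found in the camera images.
- gauge_red: plug gauge with red cap and band, a steel and black round bar 145 mm tall, 0.25 to 0.5 kg. Origin: centre of its flat foot (27 mm diameter); z runs up the bar. From the foot: steel shank 27 mm diameter up to 79 mm; collar 54 mm diameter from 79 to 85 mm, resting on the cup's rim; black handle 28 mm diameter to 137 mm; cap 30 mm diameter to 145 mm
- gauge_red_grip (a point): point on the red gauge's axis in the middle of its handle, 118 mm above the foot
- gauge_red_lugs (a point): on the red gauge's axis 66 mm above its foot, level with its two lugs (9 mm wide, 6 mm high, reaching 20 mm from the axis to its +x and -x), which start 4 mm under a steel lip in the cup's mouth. The lip has two 14 mm gaps facing each other, hidden by the collar, 0.5 to 1.4 rad anticlockwise (from above) from the start; free within 0.12 rad either way there, held again beyond
- gauge_blue: plug gauge like the red one, with a blue cap and band, locked upright in another cup of the rack; a bystander that stays in its cup. Origin and axes as for the red one
- gauge_yellow: plug gauge like the red one, with a yellow cap and band, locked upright in another cup of the rack; a bystander that stays in its cup. Origin and axes as for the red one
- gauge_rack: gauge rack fixed to the bench: grey base plate 80 x 280 x 10 mm with three aluminium cups in a row along its y axis at -90, 0 and +90 mm, each 57 mm outside diameter, rim 94 mm above the bench. Lip 6 mm thick inside each mouth. Origin: centre of the plate's underside. A seated gauge's foot is 15 mm above the bench; which gauge is in which cup varies
- dish: round steel parts dish fixed on the bench, 132 mm across, rim 26 mm high, sloping side; flat floor about 76 mm across, 4 mm above the bench. Origin: centre of its underside
- spanner: steel spanner 169 mm long lying on the bench, origin at its middle; bystander
- bearing: ball bearing 47 mm across, 14 mm high, lying flat; origin centre of its underside; bystander
- torch: black pocket torch 111 mm long, 27 mm thick, lying down, origin under its middle; bystander
There are look-alikes about, which are no part of the job. Leave any orange look-alike of the gauge_red alone.

How it is judged:
On the way:
1. the red gauge is drawn up out of its cup, upright (height (world z) of gauge_red above 0.095 m and angle between gauge_red's own z axis and vertical below 0.35 rad), for 0.1 s.
At the end, for the whole second after the job is handed in: The red gauge stands upright (within 0.1 rad) on its foot on the floor of the dish, its axis within 35 mm of the dish's centre and its foot less than 12 mm above the dish's underside, released and at rest; the blue and yellow gauges are still in their cups (moved less than 15 mm) (angle between gauge_red's own z axis and vertical below 0.1 rad and horizontal distance between gauge_red and dish below 0.035 m and z of gauge_red in the frame of dish between 0 and 0.012 m and linear speed of gauge_red below 0.02 m/s and distance of each of gauge_blue, gauge_yellow from where it was at the start of the episode below 0.015 m); the robot touches nothing.
It fails at once if the blue gauge is pulled from its place (15 mm) (distance of gauge_blue from where it was at the start of the episode above 0.015 m).
It fails at once if the yellow gauge is pulled from its place (15 mm) (distance of gauge_yellow from where it was at the start of the episode above 0.015 m).
It fails at once if the spanner, the bearing or the torch is disturbed (moved 30 mm) (distance of any of spanner, bearing, torch from where it was at the start of the episode above 0.03 m).
It fails at once if the red gauge is dropped into the dish (faster than 0.45 m/s within 50 mm of the bench there) (horizontal distance between gauge_red and dish below 0.07 m and height (world z) of gauge_red below 0.05 m and linear speed of gauge_red above 0.45 m/s).
It also fails if it takes over 54 s, if anything falls off the work surface, if the arm or the gripper's body presses on something with over 40 N, if the wrist force passes 120 N, or if a joint passes its speed limit or range.

### The arm

A 6-joint arm with a two-finger parallel gripper is mounted at the origin on a cart in front of the work surface, level with it; the furniture and walls round the work are solid. World frame = base frame: x ahead of the robot, y to its left, z up, the work surface at z = 0. Lengths are in m, angles in rad, forces in N, time in s.
With the tool pointing down it reaches from about 0.35 to 0.975 m from the base axis. Payload 4.9 kg.
Tool frame: the origin (TCP) lies at the very end of the fingers, on their centre line; the grasp point (between the pads) lies 19 mm behind it; z points along the fingers, y is the line along which they close (so a half turn about z gives the same grasp; the last joint's range is limited). The gripper opens to 85 mm and grips with 20 to 120 N. Pads are 22 mm wide; open, the fingers measure 114 mm over their backs; the gripper's body (76 mm by 85 mm) begins 54 mm behind the grasp point. The pads swing forward as they close: fully open they stand 13 mm farther back than shut.
Start: joints at [-1.387, 0.053, 1.613, -0, 1.476, -0.119], TCP at [0.186, -0.597, 0.231] pointing down, gripper open.
Joint ranges: [-3.01, 3.01], [-1.01, 2.22], [0.06, 2.58], [-1.02, 4.17], [0.09, 2.62], [-3.14, 3.14]. Speed limits (rad/s): [2.57, 2.57, 3.14, 3.14, 3.14, 3.14].

### API

Orientations are given as a unit quaternion [w, x, y, z].
In Python, from plant import manip gives the robot as it stands.
- The arm moves only by the tool send_rows, never from a script. Its argument "increments" is a list of rows, each an object of numbers: "claw": the closure, from -1 (fully open) to 1 (shut); "dx", "dy", "dz": the shift along the tool's x, y, z in units of 0.5 m (1.0 is 0.5 m); "yaw": the turn about the tool's z in units of 1.5 rad (1.0 is 1.5 rad). A call has 1 to 20 rows; each row is the pose to reach, as a shift and turn from the pose commanded when the call began, along the tool's axes at that moment; what a row does not reach only later rows make up. A row lasts 1/8 s, in which the tool goes at most 62.5 mm and 10.7 degrees, less where a joint would pass 70% of its speed; a pose out of reach is approached as far as the arm can. A call with a number of a shift or a turn outside -1 to 1 is refused whole. A call with a gripper value outside its range is refused whole. The fingers move at their own pace and stop on an object; the grip force is fixed at half the most. Time passes only in rows, so rows that repeat a pose let the fingers close. It gives the time, the measured TCP pose, the force, the opening and the grip force at its end, in the units of the state.
- manip.state(): the state, without advancing time (a new reading comes with each control period).
- manip.grab_frame(name): name is "side" or "top" or "wrist"; returns the picture (400x640x3 uint8, red, green, blue); there is no depth.
- manip.camera_params(name): a dict with "camera_matrix" (3x3 intrinsics, pixels), "extrinsics" (4x4, takes a point from world to camera coordinates); the wrist camera has in their place "tool_from_camera" (4x4, takes a point from camera to tool coordinates, whose origin is the TCP and whose axes are the flange's). Camera axes: x right, y down, z forward; pixel columns grow to the right and rows downward; lengths in m; the calibration is good to about 2 mm. A picture is of the moment at which its call begins: read the wrist's pose just before it. camera_params takes no time and is no camera call.
- manip.job_done(): hands the job in; it is judged then, once.
The state is a dict: "time": time; "joint_pos": joint angles; "joint_vel": joint speeds; "joint_efforts": joint torques, N m; "tool_pos": TCP position; "tool_rot": TCP orientation; "contact_force": force on the tool from outside, world axes, zero at the start; "ft_torque": the same for the moment, N m; "gripper_width": opening from 0.0 (shut) to 1.0 (fully open); "grasp_force": force on a finger pad.
Only numpy, scipy, OpenCV 4.12 (cv2) and the standard library are available. Lean on these libraries where they do the work, as an engineer would, in place of code of your own. Each camera call takes 0.05 s, during which the arm holds its last target. There are 200 camera calls.

## Working session

There is one attempt and no reset: what is moved stays moved. The work goes in short steps, Python scripts to look and compute and a tool call to move; the robot and the scene stay as the last step left them, time stands still between calls to the robot, and variables do not carry over. Pictures are saved under pics/ and viewed, at most 10 in all, crops included, and the job is handed in when it is done.

Besides the shell and the picture viewer there is one more tool, called after "Call:" as name([rows], argument=value, ...), one row to a line, values as JSON. send_rows: Moves the arm, as the interface text tells. Shifts and turns lie within -1 to 1; 1 stands for 0.5 m of shift or 1.5 rad of turn. Its arguments: {"type":"object","properties":{"increments":{"type":"array","items":{"type":"object","properties":{"claw":{"type":"number"},"dx":{"type":"number"},"dy":{"type":"number"},"dz":{"type":"number"},"yaw":{"type":"number"}}}}},"required":["increments"]}

```bash
mkdir -p pics
cat > h.py <<'E'
import numpy as np,cv2
from plant import manip
def P(name,st=None):
    c=manip.camera_params(name)
    K=np.array(c["camera_matrix"])
    if "extrinsics" in c: E=np.array(c["extrinsics"])
    else:
        from scipy.spatial.transform import Rotation as R
        T=np.eye(4);q=st["tool_rot"];T[:3,:3]=R.from_quat([q[1],q[2],q[3],q[0]]).as_matrix();T[:3,3]=st["tool_pos"]
        E=np.linalg.inv(T@np.array(c["tool_from_camera"]))
    return K@E[:3]
def tri(Ps,uv):
    A=[]
    for p,(u,v) in zip(Ps,uv): A+=[u*p[2]-p[0],v*p[2]-p[1]]
    A=np.array(A);return np.linalg.lstsq(A[:,:3],-A[:,3],rcond=None)[0]
def onz(p,uv,z):
    u,v=uv;A=np.array([u*p[2]-p[0],v*p[2]-p[1]]);return np.linalg.solve(A[:,:2],-A[:,3]-A[:,2]*z)
def proj(p,X): h=p@np.append(X,1);return h[:2]/h[2]
E
python3 - <<'E'
from h import *
for n in("side","top"):
    cv2.imwrite(f"pics/{n}0.png",manip.grab_frame(n)[:,:,::-1]);print(n,P(n).round(3).tolist())
s=manip.state();print(s)
E
```

```text
side [[-436.748, -384.153, -150.009, 787.23], [-31.363, 86.013, -540.02, 320.93], [0.192, -0.84, -0.508, 1.423]]
top [[45.714, -441.053, -317.467, 528.461], [-411.81, -3.316, -262.005, 570.607], [0.13, 0.004, -0.992, 1.381]]
{'time': 0.1, 'joint_pos': array([-1.38697242e+00,  5.33306223e-02,  1.61415600e+00,  2.29588194e-05,
        1.47597406e+00, -1.18995404e-01]), 'joint_vel': array([-0.00154944, -0.00342761, -0.00394733, -0.00179069, -0.00093279,
       -0.00012738]), 'joint_efforts': array([ 1.12944246e-03, -3.94892764e+01, -3.71365857e+01, -7.48937168e-05,
        3.77927048e-03, -8.01371556e-07]), 'tool_pos': array([ 0.18628979, -0.59600932,  0.23016169]), 'tool_rot': array([-9.33890083e-04,  9.88559174e-01,  1.50830659e-01, -1.88491274e-05]), 'contact_force': array([ 0.41868817, -0.51373037, -0.56875069]), 'ft_torque': array([ 0.01700047,  0.00842173, -0.02045841]), 'grasp_force': 0.0, 'gripper_width': 1.0014537898274307}
```

View pics/side0.png

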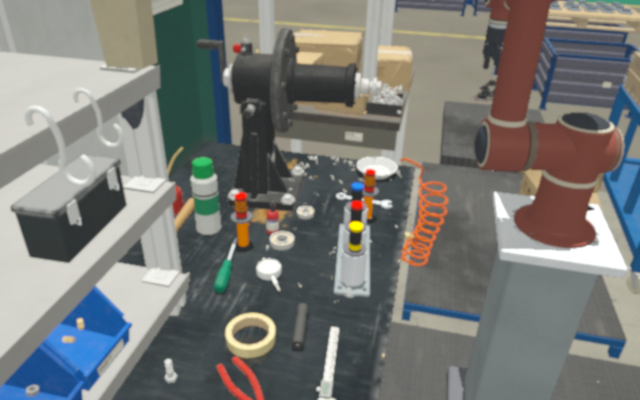

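View pics/top0.png

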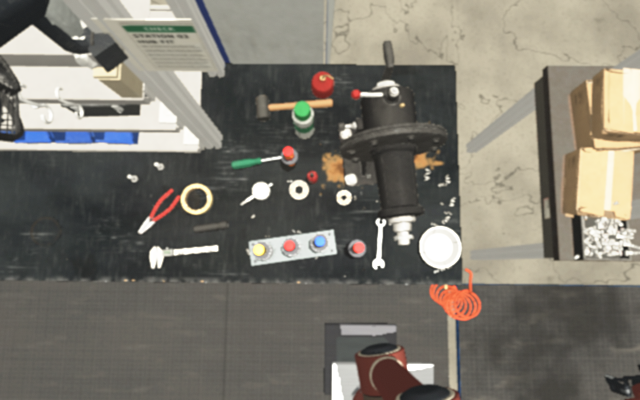

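Side view: the rack's gauges have caps at yellow (355,228), red (356,205) and blue (358,187). In the top view they are at yellow (260,249), red (290,245) and blue (320,241). The dish is at side (377,168), top (440,247).
Candidates for the red gauge: rack centre, top (290,245) and side (356,205); orange-bodied bars at top (289,153) and (357,247), side (241,200) and (370,178). The one in the rack has the black handle and red cap, so it fits. An enlarged crop should confirm it.

Run:
```python
from h import *
s=cv2.imread("pics/side0.png");t=cv2.imread("pics/top0.png")
a=cv2.resize(s[160:310,315:415],None,fx=4,fy=4,interpolation=cv2.INTER_CUBIC)[:600]
b=cv2.resize(t[220:280,240:340],None,fx=4,fy=4,interpolation=cv2.INTER_CUBIC)
c=cv2.resize(t[217:277,380:480],None,fx=4,fy=4,interpolation=cv2.INTER_CUBIC)
r=np.zeros((600,400,3),np.uint8);r[:240]=b;r[240:480]=c
cv2.imwrite("pics/crop1.png",np.hstack([a,r]))
pt,ps=P("top"),P("side")
X=tri([pt,ps],[(290,244),(356,204)]);print("red cap",X)
print("rack yel/red/blue top z.16",[onz(pt,q,.16) for q in((260,248.5),(290,244.5),(320,240.5))])
print("dish",onz(pt,(440,247),.02),tri([pt,ps],[(440,247),(377,168)]))
for im,p in((s,"side"),(t,"top")):
    h=cv2.cvtColor(im,cv2.COLOR_BGR2HSV);m=(((h[...,0]<5)|(h[...,0]>174))&(h[...,1]>190)&(h[...,2]>120)).astype(np.uint8)
    n,_,st,ce=cv2.connectedComponentsWithStats(m)
    print(p,[(st[i].tolist(),ce[i].round(1).tolist()) for i in range(1,n) if st[i,4]>15])
```

```text
red cap [0.5167931  0.28847998 0.15680117]
rack yel/red/blue top z.16 [array([0.50314627, 0.37547909]), array([0.51561127, 0.28827961]), array([0.52810088, 0.20090798])]
dish [ 0.51833286 -0.18633369] [ 0.51855114 -0.1880793   0.0135279 ]
side [([234, 47, 5, 4, 17], [236.4, 48.5]), ([367, 170, 7, 6, 34], [370.0, 172.6]), ([366, 188, 7, 3, 19], [369.0, 188.9]), ([236, 193, 10, 8, 66], [240.5, 196.6]), ([352, 200, 10, 10, 82], [356.4, 204.6]), ([238, 213, 8, 4, 23], [241.3, 214.9])]
top []
```

View pics/crop1.png

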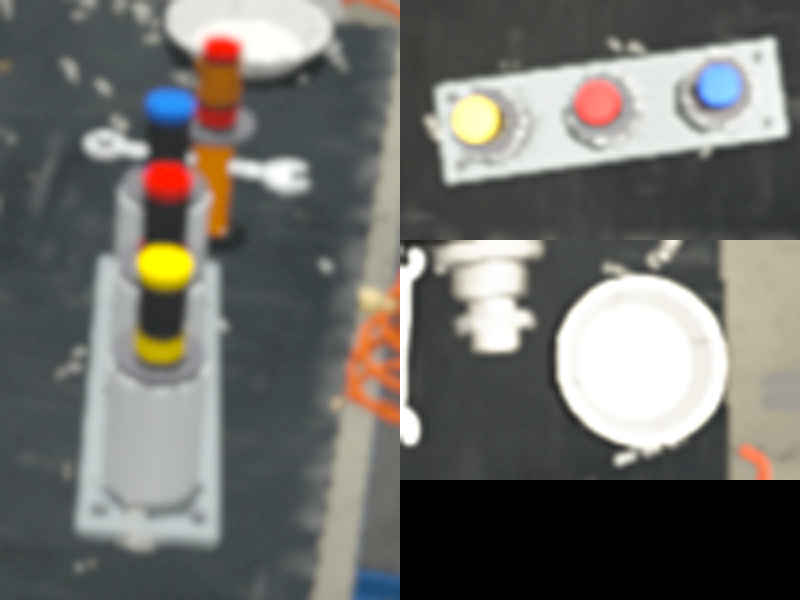

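The crop confirms it. The red gauge (black handle, red cap) sits in the middle cup, and the bar beside the dish has an orange body. Next I compute the move numbers and check where the machine's chuck tip overhangs.

Run:
```python
from h import *
pt,ps=P("top"),P("side")
red=onz(pt,(289.1,244.9),.16);print("red",red,tri([pt,ps],[(289.1,244.9),(356.6,204.6)]))
print("yel,blue",onz(pt,(258.6,249),.16),onz(pt,(319.6,240.6),.16))
d=onz(pt,(440.0,246.9),.026);print("dish",d)
print("chuck",tri([pt,ps],[(403,240),(398,90)]),tri([pt,ps],[(403,240),(402,90)]),"orange",onz(pt,(357,247),.145),"spanner",onz(pt,(379,245),0))
s=manip.state();h=2*np.arctan2(s["tool_rot"][2],s["tool_rot"][1]);x=np.array([np.cos(h),np.sin(h)]);y=np.array([x[1],-x[0]])
print("h",h);v=red-s["tool_pos"][:2];print("shift dx,dy units",v@x/.5,v@y/.5)
v=np.array([.40,-.1])-s["tool_pos"][:2];print("via",v@x/.5,v@y/.5)
```

```text
red [0.51442288 0.290883  ] [0.51459424 0.29109904 0.15700197]
yel,blue [0.50165625 0.3795192 ] [0.52779819 0.20207277]
dish [ 0.51840642 -0.18472568]
chuck [ 0.48951278 -0.0078733   0.34317746] [ 0.48345367 -0.00739183  0.34479579] orange [0.51082642 0.09171886] spanner [0.52375154 0.00771257]
h 0.3028171160116332
shift dx,dy units 1.1553670843030268 -1.4973724003402944
via 0.7038030754832703 -0.8194207819906668
```

Call:
send_rows([
  {"dx":0.676,"dy":-0.828,"yaw":-0.94,"claw":-1},
  {"dx":0.676,"dy":-0.828,"yaw":-0.94,"claw":-1},
  {"dx":0.676,"dy":-0.828,"yaw":-0.94,"claw":-1},
  {"dx":0.676,"dy":-0.828,"yaw":-0.94,"claw":-1},
  {"dx":0.676,"dy":-0.828,"yaw":-0.94,"claw":-1},
  {"dx":0.676,"dy":-0.828,"yaw":-0.94,"claw":-1},
  {"dx":0.676,"dy":-0.828,"yaw":-0.94,"claw":-1},
  {"dx":0.676,"dy":-0.828,"yaw":-0.94,"claw":-1},
  {"dx":0.676,"dy":-0.828,"yaw":-0.94,"claw":-1},
  {"dx":0.676,"dy":-0.828,"yaw":-0.94,"claw":-1},
  {"dx":0.676,"dy":-0.828,"yaw":-0.94,"claw":-1},
  {"dx":0.676,"dy":-0.828,"yaw":-0.94,"claw":-1},
])

```text
invalid input
```

```bash
cat >> h.py <<'E'
def shift(goal,goalh=None):
    s=manip.state();h=2*np.arctan2(s["tool_rot"][2],s["tool_rot"][1]);x=np.array([np.cos(h),np.sin(h)]);y=np.array([x[1],-x[0]])
    v=np.array(goal)-s["tool_pos"]
    print("t",round(s["time"],2),"pos",s["tool_pos"].round(4),"h",round(h,3),"q6",s["joint_pos"][5].round(2),"F",s["contact_force"].round(1),"T",s["ft_torque"].round(2),"w",round(s["gripper_width"],3),"gf",s["grasp_force"])
    print("goal",goal,"dx,dy,dz,yaw",(v[:2]@x/.5).round(4),(v[:2]@y/.5).round(4),(-v[2]/.5).round(4),None if goalh is None else round((h-goalh)/1.5,4))
E
python3 - <<'E'
from h import *
print(np.array(manip.camera_params("wrist")["tool_from_camera"]).round(3))
shift((.385,.1,.23),1.713);shift((.5144,.2909,.23),1.713);print(manip.state()["joint_pos"])
E
```

```text
[[ 0.    -0.955 -0.298  0.077]
 [ 1.     0.001 -0.001 -0.001]
 [ 0.001 -0.298  0.955 -0.144]
 [ 0.     0.     0.     1.   ]]
t 0.1 pos [ 0.1863 -0.596   0.2302] h 0.303 q6 -0.12 F [ 0.4 -0.5 -0.6] T [ 0.02  0.01 -0.02] w 1.001 gf 0.0
goal (0.385, 0.1, 0.23) dx,dy,dz,yaw 0.7945 -1.2102 0.0003 -0.9401
t 0.1 pos [ 0.1863 -0.596   0.2302] h 0.303 q6 -0.12 F [ 0.4 -0.5 -0.6] T [ 0.02  0.01 -0.02] w 1.001 gf 0.0
goal (0.5144, 0.2909, 0.23) dx,dy,dz,yaw 1.1553 -1.4974 0.0003 -0.9401
[-1.38697242e+00  5.33306223e-02  1.61415600e+00  2.29588194e-05
  1.47597406e+00 -1.18995404e-01]
```

Call:
send_rows([
  {"dx":0.676,"dy":-0.828,"dz":0.0,"yaw":-0.94,"claw":-1.0},
  {"dx":0.676,"dy":-0.828,"dz":0.0,"yaw":-0.94,"claw":-1.0},
  {"dx":0.676,"dy":-0.828,"dz":0.0,"yaw":-0.94,"claw":-1.0},
  {"dx":0.676,"dy":-0.828,"dz":0.0,"yaw":-0.94,"claw":-1.0},
  {"dx":0.676,"dy":-0.828,"dz":0.0,"yaw":-0.94,"claw":-1.0},
  {"dx":0.676,"dy":-0.828,"dz":0.0,"yaw":-0.94,"claw":-1.0},
  {"dx":0.676,"dy":-0.828,"dz":0.0,"yaw":-0.94,"claw":-1.0},
  {"dx":0.676,"dy":-0.828,"dz":0.0,"yaw":-0.94,"claw":-1.0},
  {"dx":0.676,"dy":-0.828,"dz":0.0,"yaw":-0.94,"claw":-1.0},
  {"dx":0.676,"dy":-0.828,"dz":0.0,"yaw":-0.94,"claw":-1.0},
  {"dx":0.676,"dy":-0.828,"dz":0.0,"yaw":-0.94,"claw":-1.0},
])

```text
time: 1.48
tool_pos: [0.3853, -0.1009, 0.231]
tool_rot: [-0.0, 0.655, 0.755, -0.0]
contact_force: [0.1, -0.0, 0.5]
gripper_width: 0.998
grasp_force: 0.0
```

Run:
```python
from h import *
shift((.385,.1,.23),1.713);shift((.5144,.2909,.23),1.713);print(manip.state()["joint_pos"])
```

```text
t 1.48 pos [ 0.3853 -0.1009  0.231 ] h 1.713 q6 -0.59 F [ 0.1 -0.   0.5] T [-0.04  0.01  0.02] w 0.998 gf 0.0
goal (0.385, 0.1, 0.23) dx,dy,dz,yaw 0.3979 0.0563 0.002 -0.0002
t 1.48 pos [ 0.3853 -0.1009  0.231 ] h 1.713 q6 -0.59 F [ 0.1 -0.   0.5] T [-0.04  0.01  0.02] w 0.998 gf 0.0
goal (0.5144, 0.2909, 0.23) dx,dy,dz,yaw 0.7392 0.3665 0.002 -0.0002
[-4.43270397e-01 -5.38805283e-01  2.10597618e+00 -4.96859030e-04
  1.57492884e+00 -5.85194500e-01]
```

Call:
send_rows([
  {"dx":0.1,"dy":0.014,"dz":0.0,"yaw":0.0,"claw":-1.0},
  {"dx":0.2,"dy":0.028,"dz":0.0,"yaw":0.0,"claw":-1.0},
  {"dx":0.3,"dy":0.042,"dz":0.0,"yaw":0.0,"claw":-1.0},
  {"dx":0.4,"dy":0.056,"dz":0.0,"yaw":0.0,"claw":-1.0},
  {"dx":0.739,"dy":0.367,"dz":0.0,"yaw":0.0,"claw":-1.0},
  {"dx":0.739,"dy":0.367,"dz":0.0,"yaw":0.0,"claw":-1.0},
  {"dx":0.739,"dy":0.367,"dz":0.0,"yaw":0.0,"claw":-1.0},
  {"dx":0.739,"dy":0.367,"dz":0.0,"yaw":0.0,"claw":-1.0},
  {"dx":0.739,"dy":0.367,"dz":0.0,"yaw":0.0,"claw":-1.0},
  {"dx":0.739,"dy":0.367,"dz":0.0,"yaw":0.0,"claw":-1.0},
])

```text
time: 2.72
tool_pos: [0.5152, 0.2896, 0.2307]
tool_rot: [-0.0, 0.656, 0.755, -0.001]
contact_force: [-0.3, -0.5, -0.7]
gripper_width: 0.998
grasp_force: 0.0
```

Run:
```python
from h import *
st=manip.state();im=manip.grab_frame("wrist")[:,:,::-1].copy();cv2.imwrite("pics/wrist1.png",im)
pw=P("wrist",st);print("pred cap",proj(pw,[.5144,.2909,.16]))
hs=cv2.cvtColor(im,cv2.COLOR_BGR2HSV);m=(((hs[...,0]<6)|(hs[...,0]>172))&(hs[...,1]>150)&(hs[...,2]>90)).astype(np.uint8)
n,_,s,c=cv2.connectedComponentsWithStats(m);print([(s[i].tolist(),c[i].round(1).tolist()) for i in range(1,n) if s[i,4]>60])
shift((.5144,.2909,.115),1.713)
```

```text
pred cap [321.38957592 208.4566922 ]
[([308, 169, 32, 15, 143], [323.8, 173.9]), ([304, 183, 40, 40, 1264], [323.6, 202.5]), ([604, 196, 32, 32, 412], [615.1, 208.5]), ([482, 223, 52, 44, 824], [508.1, 247.9]), ([284, 343, 24, 10, 148], [296.0, 347.7])]
t 2.77 pos [0.515  0.2895 0.2311] h 1.711 q6 0.25 F [-0.9  0.2  0.3] T [ 0.01 -0.03 -0.02] w 1.002 gf 0.0
goal (0.5144, 0.2909, 0.115) dx,dy,dz,yaw 0.0029 -0.0009 0.2322 -0.0015
```

View pics/wrist1.png

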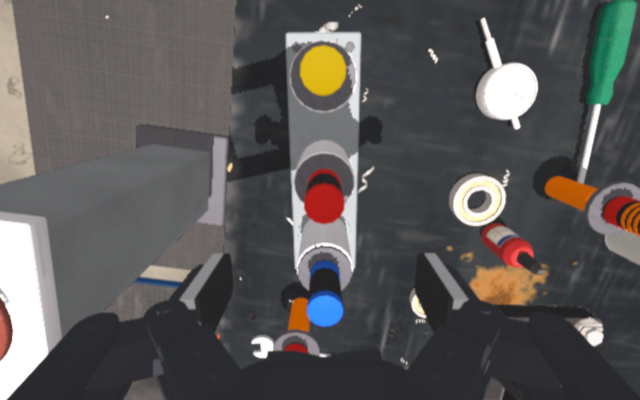

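Run:
```python
from h import *
st=manip.state();pw=P("wrist",st)
print([onz(pw,(323.6,v),.16) for v in(203,205)],onz(pw,(323.,71),.16))
print(tri([P("top"),P("side"),pw],[(289.1,244.9),(356.6,204.6),(323.6,204.5)]))
c=[proj(pw,np.array([.5144,.2909,.16])+np.r_[.015*np.cos(a),.015*np.sin(a),0]) for a in np.linspace(0,6.28,40)]
print(np.min(c,0),np.max(c,0))
im=cv2.imread("pics/wrist1.png");print(im[165:230:2,324].tolist())
```

```text
[array([0.515259  , 0.29508995]), array([0.51547174, 0.293584  ])] [0.50249573 0.38270935]
[0.51474802 0.29156356 0.15702906]
[300.91634566 188.3688003 ] [342.33363557 227.45661152]
[[82, 79, 82], [78, 74, 87], [46, 47, 137], [25, 29, 153], [33, 34, 92], [39, 38, 42], [37, 36, 38], [37, 36, 37], [38, 38, 45], [31, 31, 123], [29, 33, 167], [30, 34, 179], [28, 29, 175], [25, 29, 175], [27, 30, 176], [28, 31, 176], [24, 29, 175], [28, 31, 176], [26, 31, 174], [27, 31, 174], [24, 32, 174], [24, 32, 174], [27, 33, 175], [26, 32, 175], [29, 31, 175], [27, 29, 174], [24, 28, 174], [26, 30, 175], [26, 30, 174], [81, 82, 173], [162, 160, 171], [169, 167, 172], [167, 166, 171]]
```

Call:
send_rows([
  {"dx":0.006,"dy":0.0,"dz":0.1,"yaw":0.0,"claw":-1.0},
  {"dx":0.006,"dy":0.0,"dz":0.2,"yaw":0.0,"claw":-1.0},
  {"dx":0.006,"dy":0.0,"dz":0.232,"yaw":0.0,"claw":-1.0},
  {"dx":0.006,"dy":0.0,"dz":0.232,"yaw":0.0,"claw":-1.0},
  {"dx":0.006,"dy":0.0,"dz":0.232,"yaw":0.0,"claw":1.0},
  {"dx":0.006,"dy":0.0,"dz":0.232,"yaw":0.0,"claw":1.0},
  {"dx":0.006,"dy":0.0,"dz":0.232,"yaw":0.0,"claw":1.0},
  {"dx":0.006,"dy":0.0,"dz":0.232,"yaw":0.0,"claw":1.0},
  {"dx":0.006,"dy":0.0,"dz":0.232,"yaw":0.0,"claw":1.0},
  {"dx":0.006,"dy":0.0,"dz":0.232,"yaw":0.0,"claw":1.0},
])

```text
time: 4.03
tool_pos: [0.5148, 0.2944, 0.1167]
tool_rot: [0.0, 0.655, 0.756, 0.0]
contact_force: [-2.5, -1.1, 5.7]
gripper_width: 0.315
grasp_force: 58.6
```

Run:
```python
from h import *
shift((.515,.2925,.115),1.713)
```

```text
t 4.03 pos [0.5148 0.2944 0.1167] h 1.713 q6 0.25 F [-2.5 -1.1  5.7] T [-0.15  0.42 -0.02] w 0.315 gf 58.6057562957285
goal (0.515, 0.2925, 0.115) dx,dy,dz,yaw -0.0039 -0.0001 0.0034 0.0
```

Call:
send_rows([
  {"dx":0.0,"dy":0.0,"dz":0.0,"yaw":-0.1,"claw":1.0},
  {"dx":0.0,"dy":0.0,"dz":0.0,"yaw":-0.2,"claw":1.0},
  {"dx":0.0,"dy":0.0,"dz":0.0,"yaw":-0.3,"claw":1.0},
  {"dx":0.0,"dy":0.0,"dz":0.0,"yaw":-0.4,"claw":1.0},
  {"dx":0.0,"dy":0.0,"dz":0.0,"yaw":-0.4,"claw":1.0},
  {"dx":0.0,"dy":0.0,"dz":-0.006,"yaw":-0.4,"claw":1.0},
  {"dx":0.0,"dy":0.0,"dz":-0.01,"yaw":-0.4,"claw":1.0},
  {"dx":0.0,"dy":0.0,"dz":-0.014,"yaw":-0.4,"claw":1.0},
  {"dx":0.0,"dy":0.0,"dz":-0.014,"yaw":-0.4,"claw":1.0},
])

```text
time: 5.15
tool_pos: [0.5136, 0.2938, 0.1208]
tool_rot: [-0.001, 0.403, 0.915, -0.001]
contact_force: [0.4, -0.2, -7.8]
gripper_width: 0.314
grasp_force: 60.3
```

Run:
```python
from h import *
shift((.515,.2925,.115),1.713)
```

```text
t 5.15 pos [0.5136 0.2938 0.1208] h 2.312 q6 -0.35 F [ 0.4 -0.2 -7.8] T [ 0.13 -0.12 -0.02] w 0.314 gf 60.303653223090805
goal (0.515, 0.2925, 0.115) dx,dy,dz,yaw -0.0038 0.0004 0.0116 0.3997
```

Call:
send_rows([
  {"dx":0.0,"dy":0.0,"dz":-0.006,"yaw":0.0,"claw":1.0},
  {"dx":0.0,"dy":0.0,"dz":-0.01,"yaw":0.0,"claw":1.0},
  {"dx":0.0,"dy":0.0,"dz":-0.01,"yaw":0.0,"claw":1.0},
])

```text
time: 5.52
tool_pos: [0.5129, 0.2935, 0.1213]
tool_rot: [-0.001, 0.403, 0.915, -0.001]
contact_force: [9.7, 4.2, -28.9]
gripper_width: 0.315
grasp_force: 62.1
```

Call:
send_rows([
  {"dx":0.0,"dy":0.0,"dz":0.018,"yaw":0.0,"claw":1.0},
  {"dx":0.0,"dy":0.0,"dz":0.018,"yaw":-0.067,"claw":1.0},
  {"dx":0.0,"dy":0.0,"dz":0.018,"yaw":-0.133,"claw":1.0},
  {"dx":0.0,"dy":0.0,"dz":0.018,"yaw":-0.133,"claw":1.0},
  {"dx":0.0,"dy":0.0,"dz":0.009,"yaw":-0.133,"claw":1.0},
  {"dx":0.0,"dy":0.0,"dz":0.0,"yaw":-0.133,"claw":1.0},
  {"dx":0.0,"dy":0.0,"dz":0.0,"yaw":-0.133,"claw":1.0},
])

```text
time: 6.4
tool_pos: [0.5136, 0.2938, 0.1217]
tool_rot: [-0.001, 0.31, 0.951, -0.0]
contact_force: [10.5, 4.9, -29.1]
gripper_width: 0.315
grasp_force: 63.5
```

Held at 0.8 rad. Next I try 1.0.

Call:
send_rows([
  {"dx":0.0,"dy":0.0,"dz":0.018,"yaw":0.0,"claw":1.0},
  {"dx":0.0,"dy":0.0,"dz":0.018,"yaw":-0.067,"claw":1.0},
  {"dx":0.0,"dy":0.0,"dz":0.018,"yaw":-0.133,"claw":1.0},
  {"dx":0.0,"dy":0.0,"dz":0.018,"yaw":-0.133,"claw":1.0},
  {"dx":0.0,"dy":0.0,"dz":0.009,"yaw":-0.133,"claw":1.0},
  {"dx":0.0,"dy":0.0,"dz":0.0,"yaw":-0.133,"claw":1.0},
  {"dx":0.0,"dy":0.0,"dz":0.0,"yaw":-0.133,"claw":1.0},
])

```text
time: 7.28
tool_pos: [0.5149, 0.294, 0.1282]
tool_rot: [0.001, 0.213, 0.977, -0.0]
contact_force: [0.2, -2.1, -2.6]
gripper_width: 0.317
grasp_force: 64.3
```

Free at 1.0 rad: the force dropped to about the gauge's weight and z rose. Now I draw it straight up.

Call:
send_rows([
  {"dx":0.0,"dy":0.0,"dz":-0.01,"yaw":0.0,"claw":1.0},
  {"dx":0.0,"dy":0.0,"dz":-0.02,"yaw":0.0,"claw":1.0},
  {"dx":0.0,"dy":0.0,"dz":-0.035,"yaw":0.0,"claw":1.0},
  {"dx":0.0,"dy":0.0,"dz":-0.055,"yaw":0.0,"claw":1.0},
  {"dx":0.0,"dy":0.0,"dz":-0.08,"yaw":0.0,"claw":1.0},
  {"dx":0.0,"dy":0.0,"dz":-0.11,"yaw":0.0,"claw":1.0},
  {"dx":0.0,"dy":0.0,"dz":-0.145,"yaw":0.0,"claw":1.0},
  {"dx":0.0,"dy":0.0,"dz":-0.18,"yaw":0.0,"claw":1.0},
  {"dx":0.0,"dy":0.0,"dz":-0.22,"yaw":0.0,"claw":1.0},
  {"dx":0.0,"dy":0.0,"dz":-0.26,"yaw":0.0,"claw":1.0},
  {"dx":0.0,"dy":0.0,"dz":-0.3,"yaw":0.0,"claw":1.0},
  {"dx":0.0,"dy":0.0,"dz":-0.33,"yaw":0.0,"claw":1.0},
  {"dx":0.0,"dy":0.0,"dz":-0.33,"yaw":0.0,"claw":1.0},
])

```text
time: 8.9
tool_pos: [0.5152, 0.2944, 0.2944]
tool_rot: [0.001, 0.213, 0.977, 0.001]
contact_force: [0.0, 0.7, -2.6]
gripper_width: 0.314
grasp_force: 64.3
```

Run:
```python
from h import *
shift((.385,.14,.29));shift((.375,.05,.29));shift((.37,-.12,.29));shift((.5184,-.1847,.29),1.713)
a=cv2.resize(manip.grab_frame("side")[30:230,290:490,::-1],None,fx=3,fy=3,interpolation=cv2.INTER_CUBIC);cv2.imwrite("pics/side1.png",a)
print(manip.state()["joint_pos"])
```

```text
t 8.9 pos [0.5152 0.2944 0.2944] h 2.712 q6 -0.75 F [ 0.   0.7 -2.6] T [ 0.01  0.03 -0.01] w 0.314 gf 64.34128002188622
goal (0.385, 0.14, 0.29) dx,dy,dz,yaw 0.108 -0.3893 0.0087 None
t 8.9 pos [0.5152 0.2944 0.2944] h 2.712 q6 -0.75 F [ 0.   0.7 -2.6] T [ 0.01  0.03 -0.01] w 0.314 gf 64.34128002188622
goal (0.375, 0.05, 0.29) dx,dy,dz,yaw 0.0512 -0.5612 0.0087 None
t 8.9 pos [0.5152 0.2944 0.2944] h 2.712 q6 -0.75 F [ 0.   0.7 -2.6] T [ 0.01  0.03 -0.01] w 0.314 gf 64.34128002188622
goal (0.37, -0.12, 0.29) dx,dy,dz,yaw -0.0814 -0.8745 0.0087 None
t 8.9 pos [0.5152 0.2944 0.2944] h 2.712 q6 -0.75 F [ 0.   0.7 -2.6] T [ 0.01  0.03 -0.01] w 0.314 gf 64.34128002188622
goal (0.5184, -0.1847, 0.29) dx,dy,dz,yaw -0.4051 -0.8684 0.0087 0.6659
[ 3.93804427e-01 -5.31011054e-02  1.61694420e+00  3.77188750e-05
  1.57690898e+00 -7.47208813e-01]
```

View pics/side1.png

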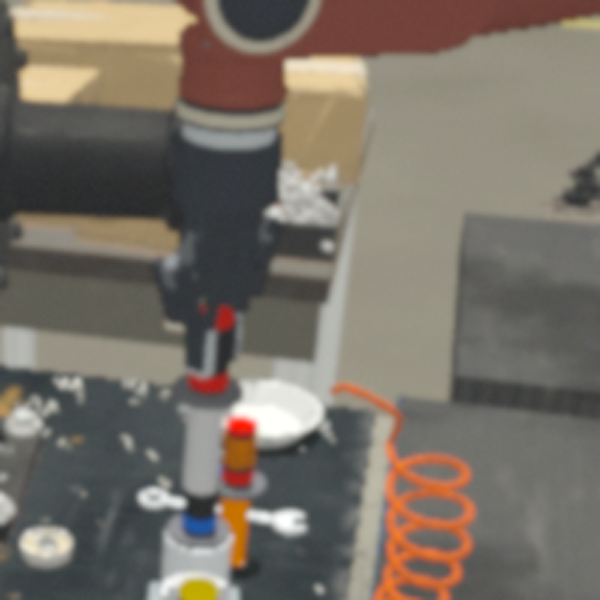

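The red gauge hangs upright in the fingers at about (208,390) in the crop, well clear of the cups. Blue and yellow are still seated. Next I carry it round in front of the chuck to above the dish.

Call:
send_rows([
  {"dx":0.022,"dy":-0.078,"dz":0.0,"yaw":0.0,"claw":1.0},
  {"dx":0.043,"dy":-0.156,"dz":0.0,"yaw":0.0,"claw":1.0},
  {"dx":0.065,"dy":-0.234,"dz":0.0,"yaw":0.0,"claw":1.0},
  {"dx":0.086,"dy":-0.311,"dz":0.0,"yaw":0.0,"claw":1.0},
  {"dx":0.108,"dy":-0.389,"dz":0.0,"yaw":0.0,"claw":1.0},
  {"dx":0.08,"dy":-0.475,"dz":0.0,"yaw":0.0,"claw":1.0},
  {"dx":0.051,"dy":-0.561,"dz":0.0,"yaw":0.0,"claw":1.0},
  {"dx":0.018,"dy":-0.64,"dz":0.0,"yaw":0.0,"claw":1.0},
  {"dx":-0.015,"dy":-0.718,"dz":0.0,"yaw":0.0,"claw":1.0},
  {"dx":-0.048,"dy":-0.796,"dz":0.0,"yaw":0.0,"claw":1.0},
  {"dx":-0.081,"dy":-0.875,"dz":0.0,"yaw":0.0,"claw":1.0},
  {"dx":-0.162,"dy":-0.873,"dz":0.0,"yaw":0.0,"claw":1.0},
  {"dx":-0.243,"dy":-0.871,"dz":0.0,"yaw":0.0,"claw":1.0},
  {"dx":-0.324,"dy":-0.87,"dz":0.0,"yaw":0.0,"claw":1.0},
  {"dx":-0.405,"dy":-0.868,"dz":0.0,"yaw":0.0,"claw":1.0},
  {"dx":-0.405,"dy":-0.868,"dz":0.0,"yaw":0.0,"claw":1.0},
  {"dx":-0.405,"dy":-0.868,"dz":0.0,"yaw":0.0,"claw":1.0},
])

```text
time: 11.08
tool_pos: [0.517, -0.1844, 0.291]
tool_rot: [-0.001, 0.213, 0.977, 0.0]
contact_force: [-1.5, 0.4, -3.7]
gripper_width: 0.317
grasp_force: 64.9
```

Run:
```python
from h import *
shift((.5184,-.1847,.12))
a=cv2.resize(manip.grab_frame("side")[30:230,290:490,::-1],None,fx=3,fy=3,interpolation=cv2.INTER_CUBIC)
st=manip.state();w=manip.grab_frame("wrist")[:,:,::-1]
cv2.imwrite("pics/b.png",np.hstack([a[:400,200-100:500],cv2.resize(w,None,fx=.625,fy=.625)[:250].repeat(1,0) if 0 else cv2.copyMakeBorder(cv2.resize(w,(400,250)),0,150,0,0,cv2.BORDER_CONSTANT)]))
pw=P("wrist",st);ps=P("side")
c=np.array([.5184,-.1847])
print("side dish ctr",(proj(ps,[*c,.026])-[290,30])*3,"wrist",proj(pw,[*c,.026])*.625,"foot exp",(proj(ps,[*st["tool_pos"][:2],st["tool_pos"][2]-.102])-[290,30])*3)
```

```text
t 11.07 pos [ 0.517  -0.1844  0.291 ] h 2.712 q6 -1.62 F [-1.5  0.4 -3.7] T [-0.   -0.01  0.  ] w 0.317 gf 64.90765378111973
goal (0.5184, -0.1847, 0.12) dx,dy,dz,yaw -0.0028 0.0006 0.342 None
side dish ctr [261.6238103  405.17471975] wrist [201.58917414 100.58413099] foot exp [275.88827177 263.90155296]
```

View pics/b.png

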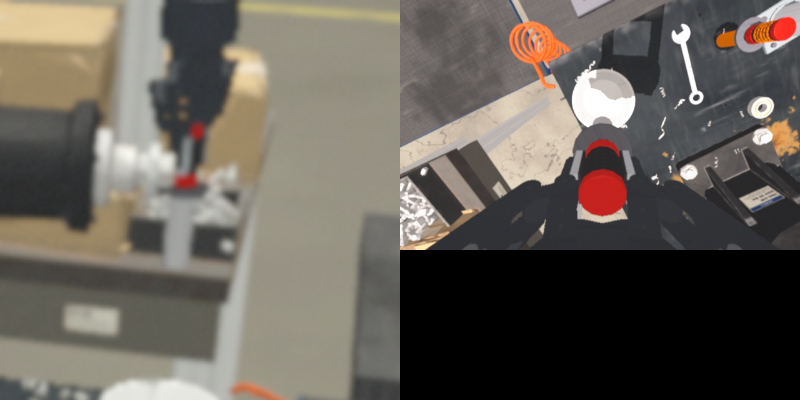

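The dish appears at wrist (203,100), as predicted (201,100), and the held gauge hangs upright with its foot where expected. Now I lower it.

Call:
send_rows([
  {"dx":-0.002,"dy":0.0,"dz":0.04,"yaw":0.0,"claw":1.0},
  {"dx":-0.002,"dy":0.0,"dz":0.1,"yaw":0.0,"claw":1.0},
  {"dx":-0.002,"dy":0.0,"dz":0.16,"yaw":0.0,"claw":1.0},
  {"dx":-0.002,"dy":0.0,"dz":0.22,"yaw":0.0,"claw":1.0},
  {"dx":-0.002,"dy":0.0,"dz":0.27,"yaw":0.0,"claw":1.0},
  {"dx":-0.002,"dy":0.0,"dz":0.31,"yaw":0.0,"claw":1.0},
  {"dx":-0.002,"dy":0.0,"dz":0.335,"yaw":0.0,"claw":1.0},
  {"dx":-0.002,"dy":0.0,"dz":0.35,"yaw":0.0,"claw":1.0},
  {"dx":-0.002,"dy":0.0,"dz":0.36,"yaw":0.0,"claw":1.0},
  {"dx":-0.002,"dy":0.0,"dz":0.36,"yaw":0.0,"claw":1.0},
])

```text
time: 12.42
tool_pos: [0.5188, -0.1853, 0.1125]
tool_rot: [0.0, 0.213, 0.977, -0.0]
contact_force: [-0.5, -0.0, -4.2]
gripper_width: 0.318
grasp_force: 64.9
```

Call:
send_rows([
  {"dx":0.0,"dy":0.0,"dz":0.003,"yaw":0.0,"claw":1.0},
  {"dx":0.0,"dy":0.0,"dz":0.006,"yaw":0.0,"claw":1.0},
  {"dx":0.0,"dy":0.0,"dz":0.009,"yaw":0.0,"claw":1.0},
  {"dx":0.0,"dy":0.0,"dz":0.012,"yaw":0.0,"claw":1.0},
  {"dx":0.0,"dy":0.0,"dz":0.012,"yaw":0.0,"claw":1.0},
])

```text
time: 13.05
tool_pos: [0.5187, -0.1853, 0.1064]
tool_rot: [0.0, 0.213, 0.977, -0.0]
contact_force: [1.1, 0.6, -3.3]
gripper_width: 0.314
grasp_force: 65.2
```

Call:
send_rows([
  {"dx":0.0,"dy":0.0,"dz":0.002,"yaw":0.0,"claw":1.0},
  {"dx":0.0,"dy":0.0,"dz":0.004,"yaw":0.0,"claw":1.0},
  {"dx":0.0,"dy":0.0,"dz":0.004,"yaw":0.0,"claw":1.0},
])

```text
time: 13.42
tool_pos: [0.5194, -0.1856, 0.1063]
tool_rot: [0.001, 0.213, 0.977, -0.0]
contact_force: [-1.9, 1.9, 5.9]
gripper_width: 0.32
grasp_force: 65.5
```

The foot bears on the dish floor: the force swung from -3 N to +6 N. Now I release it, opening by steps.

Call:
send_rows([
  {"dx":0.0,"dy":0.0,"dz":0.0,"yaw":0.0,"claw":0.2},
  {"dx":0.0,"dy":0.0,"dz":0.0,"yaw":0.0,"claw":0.0},
  {"dx":0.0,"dy":0.0,"dz":0.0,"yaw":0.0,"claw":-0.5},
  {"dx":0.0,"dy":0.0,"dz":0.0,"yaw":0.0,"claw":-1.0},
  {"dx":0.0,"dy":0.0,"dz":0.0,"yaw":0.0,"claw":-1.0},
  {"dx":0.0,"dy":0.0,"dz":0.0,"yaw":0.0,"claw":-1.0},
  {"dx":0.0,"dy":0.0,"dz":0.0,"yaw":0.0,"claw":-1.0},
  {"dx":0.0,"dy":0.0,"dz":0.0,"yaw":0.0,"claw":-1.0},
])

```text
time: 14.42
tool_pos: [0.5186, -0.1852, 0.1043]
tool_rot: [-0.0, 0.213, 0.977, 0.0]
contact_force: [0.1, 0.3, 0.5]
gripper_width: 1.0
grasp_force: 0.0
```

Call:
send_rows([
  {"dx":0.0,"dy":0.0,"dz":-0.03,"yaw":0.0,"claw":-1.0},
  {"dx":0.0,"dy":0.0,"dz":-0.08,"yaw":0.0,"claw":-1.0},
  {"dx":0.0,"dy":0.0,"dz":-0.14,"yaw":0.0,"claw":-1.0},
  {"dx":0.0,"dy":0.0,"dz":-0.2,"yaw":0.0,"claw":-1.0},
  {"dx":0.0,"dy":0.0,"dz":-0.25,"yaw":0.0,"claw":-1.0},
  {"dx":0.0,"dy":0.0,"dz":-0.25,"yaw":0.0,"claw":-1.0},
  {"dx":0.0,"dy":0.0,"dz":-0.25,"yaw":0.0,"claw":-1.0},
])

```text
time: 15.3
tool_pos: [0.5183, -0.185, 0.2287]
tool_rot: [-0.0, 0.213, 0.977, 0.0]
contact_force: [0.2, 0.7, -1.1]
gripper_width: 0.999
grasp_force: 0.0
```

Run:
```python
from h import *
shift((.5184,-.1847,.12))
a=cv2.resize(manip.grab_frame("side")[130:270,310:450,::-1],(400,400),interpolation=cv2.INTER_CUBIC)
st=manip.state();w=manip.grab_frame("wrist")[:,:,::-1]
cv2.imwrite("pics/c.png",np.hstack([a,cv2.copyMakeBorder(cv2.resize(w,(400,250)),0,150,0,0,cv2.BORDER_CONSTANT)]))
ps=P("side");print("side cap/foot exp",[(proj(ps,[.519,-.1855,z])-[310,130])*400/140 for z in(.149,.004)],"wrist cap",proj(P("wrist",st),[.519,-.1855,.149])*.625)
```

```text
t 15.3 pos [ 0.5183 -0.185   0.2287] h 2.712 q6 -1.62 F [ 0.2  0.7 -1.1] T [-0.05  0.02  0.01] w 0.999 gf 0.0
goal (0.5184, -0.1847, 0.12) dx,dy,dz,yaw 0.0 0.0007 0.2174 None
side cap/foot exp [array([200.66021083,  -0.25187087]), array([190.03995398, 116.90183629])] wrist cap [200.89993085 129.23279699]
```

View pics/c.png

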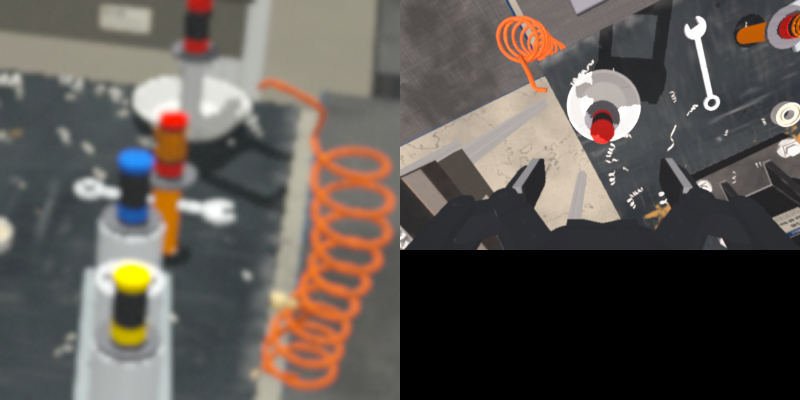

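The red gauge stands upright in the middle of the dish: side crop (190,100), wrist cap (201,130) against the expected (201,129). Blue and yellow are in their cups, and the gripper is clear. I hand it in.

```bash
python3 -c "
from plant import manip
print(manip.job_done())"
```

```text
the job is handed in; nothing more can be done
None
```

The red gauge came free about 1.0 rad anticlockwise and now stands upright near the middle of the dish, with blue and yellow still in their cups; the job is handed in after about 15 s, but no verdict was returned.

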